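Unclamp a laptop fan and hold it up to the inspection camera

TASK

Lift the aluminium clamp bar off the laptop's fan and lay it flat in its own storage block, the one with the single long narrow pocket. Then take the fan out of the laptop and hold it up to the inspection camera, top side up, tilted so that its open outlet end faces the lens squarely, centred on the line of sight with the outlet 120 mm in front of the lens. Finish while still holding it motionless there, without touching the camera, and leave everything else where it lies.

Things in the scene. Friction and masses are not known exactly. Their poses are not given: they have to be found in the camera images.
- laptop: opened laptop, face down, fixed, 220 (x) x 310 (y) x 18 mm; origin: centre of underside, x to its hinge edge (away from the robot), z up. Inner floor at z 10 mm. Fan bay centre at x 50, y 65 mm; two black posts 72 mm to either side of it in y, 25 mm high with 3 mm lips, carry the bar. Bay lips 4 to 5 mm high, none by the middle of the fan's sides: 40 mm of free floor there for each finger
- fan: black blower fan, D-shaped: 70 (x) x 50 (y) x 14 mm (z), about 80 g; impeller on top, half-round rear (-x), flat open end with thin steel fins, the outlet (+x). Flat parallel sides from x -10 to +35 mm. Origin: centre of underside; at first on the laptop's inner floor, 10 mm above the bench, under the clamp bar, outlet towards the hinge edge
- fan_outlet (a point): centre of the fan's outlet face, 35 mm along the fan's x from its origin and 7 mm above its underside; axes as the fan's (x out of the outlet)
- clamp_bar: loose plain aluminium bar 156 (x) x 14 (y) x 8 mm (z), about 40 g, with a thumb grip in the middle of its top, 24 (x) x 12 (y) mm and 18 mm high (26 mm over the bar's underside). Origin: centre of the underside. At first it lies across the fan (its x along the laptop's y) on the two posts, underside 25 mm above the bench
- bar_slot: the clamp bar's own storage block: grey plastic, 186 (x) x 46 (y) x 14 mm (z), fixed on the bench, with one long narrow pocket 166 x 22 mm, centred, 10 mm deep (floor 4 mm above the bench); the label at its -x end shows a bar. Origin: centre of the underside. Either way round suits the bar
- screw_block: fixed storage block of the same outline beside it, with two short pockets 72 x 32 mm for screws: not for the bar
- speaker_block: fixed storage block of the same outline, with one pocket 110 x 34 mm in which a loudspeaker lies: not for the bar
- camera_head: inspection camera on a fixed stand (round base of 90 mm diameter and a 14 mm post, 42 mm behind the lens): white box 55 x 50 x 40 mm, black lens barrel of 34 mm diameter in front. Origin: centre of the lens's front face, 200 mm above the bench; it looks along its own -x, towards the robot and 20 degrees (0.35 rad) down; z is its up
- view_point (a point): point in the air on the camera's line of sight, 120 mm in front of the lens (159 mm above the bench); axes as the camera head's
- hard_drive: bystander: 2.5-inch disk drive 70 x 100 x 9.5 mm, loose in the laptop, nearer the robot than the fan; origin under its centre
- speaker: bystander: small black loudspeaker 90 x 24 x 11 mm, loose in its storage block; origin under its centre
- screwdriver: bystander: blue-handled screwdriver 160 mm long, lying beyond the laptop
- brush: bystander: brush 170 mm long, lying at the right side
- screw_jar: bystander: glass screw jar, 48 mm diameter, 50 mm high; origin under its centre
- mug: bystander: white mug, 80 mm diameter, 95 mm high; origin under its centre
- power_brick: bystander: white power supply 115 x 50 x 30 mm; origin under its centre
Things that resemble listed ones, but are neither listed nor needed, are in the scene too. What is shaped like the fan but red is not meant. Of the things shaped like the clamp_bar, the aluminium one is meant.

How it is judged:
On the way, in this order (a step that is already met when the one before it is completed fails the run):
1. the clamp bar lies flat in its own slot, let go, with the fan still in the laptop (z of clamp_bar in the frame of bar_slot below 0.007 m and x of clamp_bar in the frame of bar_slot between -0.012 and 0.012 m and y of clamp_bar in the frame of bar_slot between -0.009 and 0.009 m and angle between clamp_bar's own z axis and vertical below 0.1 rad and contact force between the fingers and clamp_bar below 0.1 N and linear speed of clamp_bar below 0.02 m/s and distance of fan from where it was at the start of the episode below 0.02 m), for 0.2 s.
2. the fan is lifted clear of the laptop in the fingers (height (world z) of fan above 0.06 m and contact force between the fingers and fan above 1 N), for 0.2 s.
At the end, for the whole second after the job is handed in: Bar flat on its slot's floor (12 mm along, 9 mm across, 0.1 rad), let go. Fan gripped (over 1 N), still, top up, outlet to the lens and within 20 mm of the view point, axes within 0.2 rad of the camera's, over 90 mm up, not touching the camera (z of clamp_bar in the frame of bar_slot below 0.007 m and x of clamp_bar in the frame of bar_slot between -0.012 and 0.012 m and y of clamp_bar in the frame of bar_slot between -0.009 and 0.009 m and angle between clamp_bar's own z axis and vertical below 0.1 rad and contact force between the fingers and clamp_bar below 0.1 N and linear speed of each of clamp_bar, fan below 0.02 m/s and distance between fan_outlet and view_point below 0.02 m and angle between the x axis of fan and the x axis of camera_head, either way round below 0.2 rad and angle between the z axis of fan and the z axis of camera_head, either way round below 0.2 rad and x of fan in the frame of camera_head below -0.13 m and angle between fan's own z axis and vertical below 0.8 rad and height (world z) of fan above 0.09 m and contact force between the fingers and fan above 1 N and contact force between fan and camera_head below 0.05 N and angular speed of fan below 0.1 rad/s); the arm keeps its last pose, push and grip.
It fails at once if a bystander is moved more than 25 mm (distance of any of hard_drive, speaker, screwdriver, brush, screw_jar, mug, power_brick from where it was at the start of the episode above 0.025 m).
It fails at once if the fan, bar or robot pushes on the inspection camera (contact force between camera_head and anything else above 1 N).
It also fails if it takes over 58 s, if anything falls off the work surface, if the arm or the gripper's body presses on something with over 40 N, if the wrist force passes 120 N, or if a joint passes its speed limit or range.

ROBOT

A 6-joint arm with a two-finger parallel gripper is mounted at the origin on the work surface. World frame = base frame: x ahead of the robot, y to its left, z up, the work surface at z = 0. Lengths are in m, angles in rad, forces in N, time in s.
With the tool pointing down it reaches from about 0.35 to 0.975 m from the base axis. Payload 4.9 kg.
Tool frame: the origin (TCP) lies midway between the tips of the shut fingers; the grasp point (between the pads) lies 19 mm behind it; z points along the fingers, y is the direction in which the jaws open and shut (so a half turn about z gives the same grasp; the last joint's range is limited). The gripper opens to 85 mm and grips with 20 to 120 N. Pads are 22 mm wide; open, the fingers measure 114 mm over their backs; the gripper's body (76 mm by 85 mm) begins 54 mm behind the grasp point. The pads swing forward as they close: fully open they stand 13 mm farther back than shut.
Start: joints at [1.187, 0.053, 1.613, -0, 1.476, -0.119], TCP at [0.164, 0.603, 0.231] pointing down, gripper open.
Joint ranges: [-3.01, 3.01], [-1.01, 2.22], [0.06, 2.58], [-1.02, 4.17], [0.09, 2.62], [-3.14, 3.14]. Speed limits (rad/s): [2.57, 2.57, 3.14, 3.14, 3.14, 3.14].

INTERFACE

Orientations are given as a rotation vector (axis times angle).
In Python, from station import ctrl gives the robot as it stands.
- The arm moves only by the tool apply_moves, never from a script. Its argument "rows" is a list of rows, each a list of 6 numbers: the shift along the tool's x, y, z in cm, then the turn, a rotation vector about the tool's x, y, z in units of 5 degrees (1.0 is 5 degrees). In form: [[x, y, z, rx, ry, rz], ...]. A call has 1 to 20 rows; each row is the pose to reach, as a shift and turn from the pose measured when the call began, along the tool's axes at that moment; what a row does not reach only later rows make up. A row lasts 1/10 s, in which the tool goes at most 50 mm and 8.59 degrees, less where a joint would pass 70% of its speed; a pose out of reach is approached as far as the arm can. A call with a gripper value outside its range is refused whole. "grip" is the closure, from 0 (fully open) to 1 (shut), set as the call begins (left out, the last holds). The fingers move at their own pace and stop on an object; "squeeze" is the grip in N (left out, the last holds). Time passes only in rows, so rows that repeat a pose let the fingers close. It gives the time, the measured TCP pose, the force and the opening at its end, in the units of the state.
- ctrl.get_obs(): the state, without advancing time (a new reading comes with each control period).
- ctrl.get_image(name): name is "scene" or "top"; returns a dict with "color" (384x512x3 uint8, blue, green, red), "mtx" (3x3 intrinsics, pixels), "D" ([k1, k2, p1, p2, k3] as OpenCV has them; the pictures are not rectified), "rvec" (rotation vector, rad) and "tvec" (3), from world to camera coordinates, as OpenCV has them. Camera axes: x right, y down, z forward; pixel columns grow to the right and rows downward; lengths in m; the calibration is good to about 2 mm. A picture is of the moment at which its call begins. There is no depth.
- ctrl.finish_job(): hands the job in, once; it reports no verdict.
The state is a dict: "t": time; "q": joint angles; "dq": joint speeds; "effort": joint torques, N m; "tool_pos": TCP position; "tool_rot": TCP orientation; "contact_force": force on the tool from outside, world axes, zero at the start; "wrist_torque": the same for the moment, N m; "opening": finger opening in m.
Only numpy, scipy, OpenCV 4.12 (cv2) and the standard library are available. Lean on these libraries where they do the work, as an engineer would, in place of code of your own. Each camera call takes 0.05 s, during which the arm holds its last target.

## Working session

There is one attempt and no reset: what is moved stays moved. The work goes in short steps, Python scripts to look and compute and a tool call to move; the robot and the scene stay as the last step left them, time stands still between calls to the robot, and variables do not carry over. Pictures are saved under pics/ and viewed, and the job is handed in when it is done.

Besides the shell and the picture viewer there is one more tool, called after "Call:" as a command line: name --pt "numbers of a row" for each row, then --argument value for the rest. apply_moves: Moves the arm, as the interface text tells. Its arguments: {"type":"object","properties":{"rows":{"type":"array","items":{"type":"array","items":{"type":"number"}}},"grip":{"type":"number"},"squeeze":{"type":"number"}},"required":["rows"]}

```bash
ls; mkdir -p pics; python3 - <<'E'
from station import ctrl
import cv2
print(ctrl.get_obs())
for n in("scene","top"):
    im=ctrl.get_image(n); cv2.imwrite(f"pics/{n}0.png",im["color"]); print(n,im["mtx"],im["D"],im["rvec"],im["tvec"])
E
```

```text
pics
{'t': 0.0, 'q': array([ 1.18702055e+00,  5.33866745e-02,  1.61431837e+00, -3.54959916e-06,
        1.47600284e+00, -1.18992192e-01]), 'dq': array([-0.00090653,  0.00072702,  0.00291374,  0.00016939,  0.00130646,
       -0.00029518]), 'effort': array([ 1.02257844e-03, -3.93672645e+01, -3.70182788e+01,  5.49893537e-05,
        6.96119983e-03, -1.39931394e-06]), 'tool_pos': array([0.16331927, 0.60262664, 0.23002998]), 'tool_rot': array([-0.41463739, -3.11358085,  0.00321901]), 'contact_force': array([ 0.2744761 ,  0.05635852, -0.38490247]), 'wrist_torque': array([-0.00748057,  0.03506709,  0.00108119]), 'opening': 0.08572607601723882}
scene [[485.69210716   0.         255.99289145]
 [  0.         485.69210716 192.4413756 ]
 [  0.           0.           1.        ]] [-0.1965269  0.         0.         0.         0.       ] [ 1.89005494  1.72624533 -0.60506207] [-0.06141798 -0.29238303  1.86531877]
top [[390.42886634   0.         257.41149881]
 [  0.         390.42886634 198.30189962]
 [  0.           0.           1.        ]] [0.04430707 0.         0.         0.         0.        ] [ 2.02833724 -2.19194257  0.2259846 ] [0.04305566 0.53203848 1.16073121]
```

View pics/scene0.png

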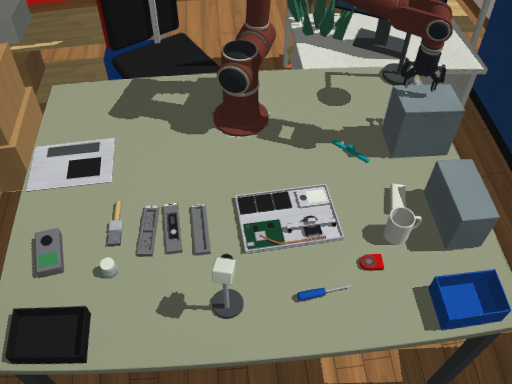

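View pics/top0.png

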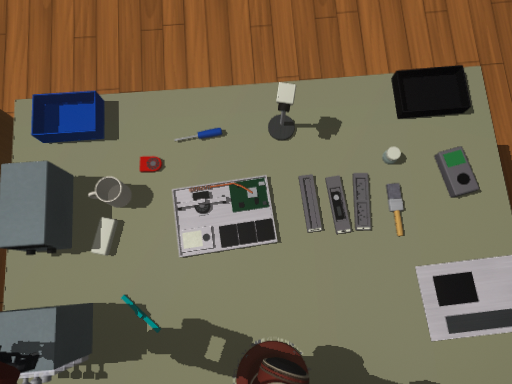

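The scene view shows the laptop at (288,218), three blocks at (148..200,230), the camera at (225,280) and the red fan at (371,262). In the top view the laptop is at (225,215) and the blocks at (311,203), (338,205) and (361,202). Next I'll enlarge these.

```bash
python3 - <<'E'
import cv2
t=cv2.imread("pics/top0.png"); s=cv2.imread("pics/scene0.png")
cv2.imwrite("pics/c1.png",cv2.resize(t[165:265,160:285],None,fx=6,fy=6,interpolation=cv2.INTER_CUBIC))
cv2.imwrite("pics/c2.png",cv2.resize(t[75:240,255:415],None,fx=3.6,fy=3.6,interpolation=cv2.INTER_CUBIC))
cv2.imwrite("pics/c3.png",cv2.resize(s[180:255,225:350],None,fx=6,fy=6,interpolation=cv2.INTER_CUBIC))
cv2.imwrite("pics/c4.png",cv2.resize(s[195:320,100:255],None,fx=4.8,fy=4.8,interpolation=cv2.INTER_CUBIC))
E
```

```text
(no output)
```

View pics/c1.png

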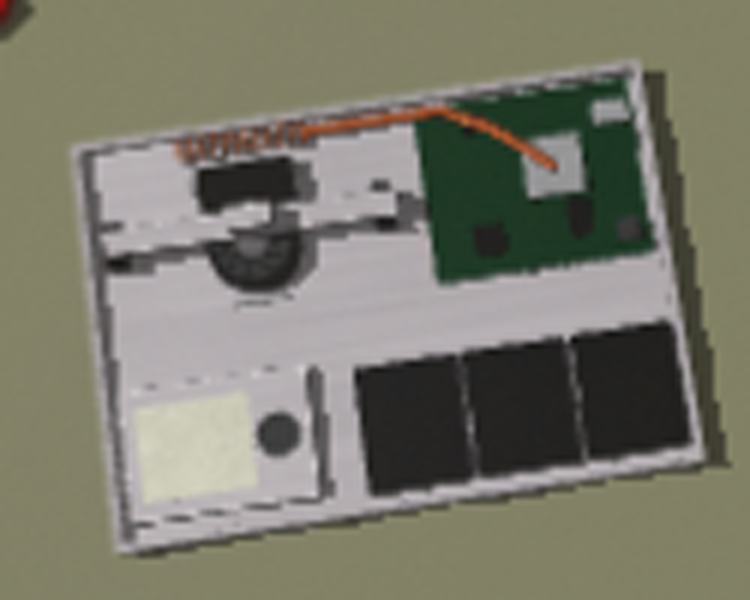

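View pics/c2.png

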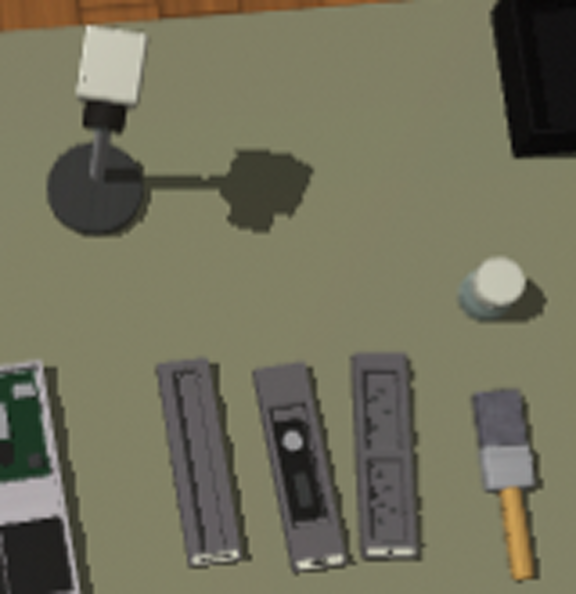

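View pics/c3.png

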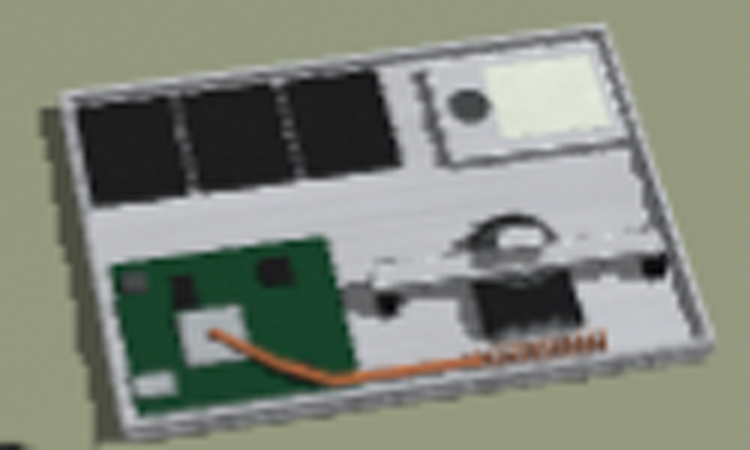

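View pics/c4.png

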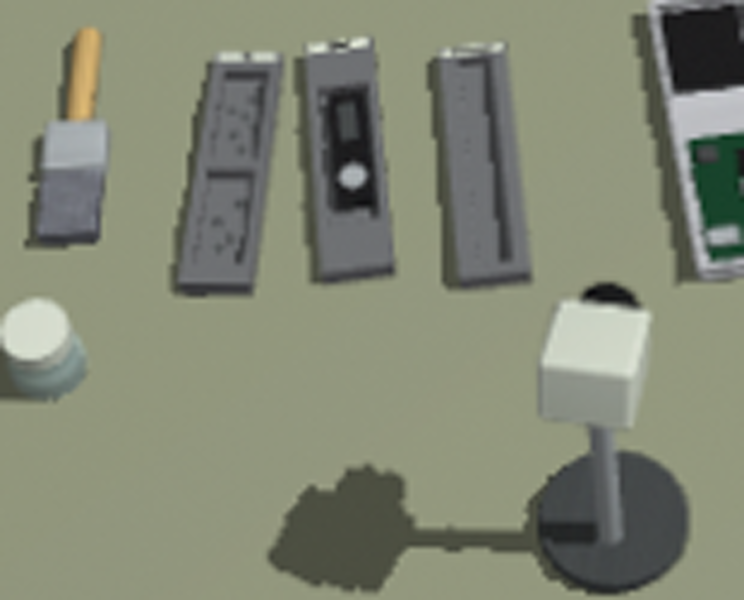

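Only one aluminium bar is in view: it lies across the black fan at top (203,205). The other fan-shaped thing, at top (150,164), is red and not meant. The block at top (311,203) has a single long narrow pocket, so it is the bar slot. (338,205) holds the speaker and (361,202) has two pockets. I'll fit the poses next.

```bash
cat > h.py <<'E'
import numpy as np, cv2
from scipy.optimize import least_squares
from scipy.spatial.transform import Rotation as R
import pickle,os
def load():
    return pickle.load(open("cal.pkl","rb"))
def proj(im,P):
    return cv2.projectPoints(np.array(P,float).reshape(-1,1,3),im["rvec"],im["tvec"],im["mtx"],im["D"])[0][:,0]
def ray(im,px,z):
    u=cv2.undistortPoints(np.array(px,float).reshape(-1,1,2),im["mtx"],im["D"])[:,0]
    Rm=cv2.Rodrigues(np.array(im["rvec"]))[0]; c=-Rm.T@np.array(im["tvec"]).ravel()
    d=np.c_[u,np.ones(len(u))]@Rm
    return c+d*((z-c[2])/d[:,2])[:,None]
def T(p,P,z=0):
    c,s=np.cos(p[2]),np.sin(p[2]);P=np.array(P,float)
    return np.c_[p[0]+c*P[:,0]-s*P[:,1],p[1]+s*P[:,0]+c*P[:,1],P[:,2]+z]
def fit(obs,P,z=0,p0=(0.6,0,0)):
    # obs: list of (im,px)
    f=lambda p: np.concatenate([(proj(im,T(p,P,z))-px).ravel() for im,px in obs])
    r=least_squares(f,p0); return r.x,r.fun.reshape(-1,2)
def cr(px,f,o): return np.array(px,float)/f+np.array(o)-0.5*(1-1/f)
E
python3 - <<'E'
from station import ctrl
import pickle
pickle.dump({n:ctrl.get_image(n) for n in("scene","top")},open("cal.pkl","wb"))
from h import *
C=load();t,s=C["top"],C["scene"]
for im in(t,s):
    Rm=cv2.Rodrigues(np.array(im["rvec"]))[0]; print("cam",-Rm.T@np.array(im["tvec"]).ravel())
np.set_printoptions(precision=4,suppress=True)
P=[(.11,.155,.018),(.11,-.155,.018),(-.11,-.155,.018),(-.11,.155,.018)]
a=cr([(75,145),(638,62),(705,465),(118,552)],6,(160,165))
b=cr([(715,350),(128,432),(62,95),(603,27)],6,(225,180))
for o in([(t,a)],[(s,b)],[(t,a),(s,b)]):
    L,r=fit(o,P);print("laptop",L);
print(r)
P=[(.093,.023,.014),(.093,-.023,.014),(-.093,-.023,.014),(-.093,.023,.014)]
a=cr([(157,365),(208,358),(243,557),(190,566)],3.6,(255,75))
b=cr([(530,275),(458,283),(437,58),(506,45)],4.8,(100,195))
for o in([(t,a)],[(s,b)],[(t,a),(s,b)]):
    S,r=fit(o,P);print("slot",S)
print(r)
# camera
def cam(p,Q):
    M=R.from_euler("z",p[2])*R.from_euler("y",-.349)
    return M.apply(np.array(Q))+[p[0],p[1],.2]
def box(l): return [(l+.055,.025,.02),(l+.055,-.025,.02),(l,-.025,.02),(l,.025,.02)]
at=cr([(90,25),(147,32),(137,105),(78,95)],3.6,(255,75))
bs=cr([(541,365),(636,375),(650,312),(565,300)],4.8,(100,195))[[1,0,3,2]]
bt=cr([(97,188)],3.6,(255,75)); bb=cr([(613,523)],4.8,(100,195))
def f(p):
    base=np.array([[p[0]+.042*np.cos(p[2]),p[1]+.042*np.sin(p[2]),.006]])
    q=cam(p,box(p[3]))
    return np.concatenate([(proj(t,q)-at).ravel(),(proj(s,q)-bs).ravel(),(proj(t,base)-bt).ravel(),(proj(s,base)-bb).ravel()])
r=least_squares(f,(0.85,-.1,0,.02));print("cam",r.x);print(r.fun.reshape(-1,2))
pickle.dump((L,S,r.x),open("fit.pkl","wb"))
# overlays
def draw(im,pts,col,f,o,g,z=True):
    q=proj(im,pts); q=((q-o+.5)*f-.5)
    cv2.polylines(g,[np.round(q*8).astype(int)],z,col,1,cv2.LINE_AA,3)
def rect(hx,hy,z,cx=0,cy=0): return [(cx+hx,cy+hy,z),(cx+hx,cy-hy,z),(cx-hx,cy-hy,z),(cx-hx,cy+hy,z)]
for im,n,o,w,h in((t,"top",(160,165),125,100),(s,"scene",(225,180),125,75)):
    g=cv2.resize(im["color"][o[1]:o[1]+h,o[0]:o[0]+w],None,fx=6,fy=6,interpolation=cv2.INTER_CUBIC)
    o=np.array(o)
    draw(im,T(L,rect(.11,.155,.018)),(0,0,255),6,o,g)
    draw(im,T(L,rect(.007,.078,.033,.05,.065)),(0,255,0),6,o,g)
    draw(im,T(L,rect(.006,.012,.051,.05,.065)),(255,255,0),6,o,g)
    draw(im,T(L,rect(.0225,.025,.024,.0625,.065)),(255,0,255),6,o,g)
    cv2.imwrite(f"pics/ov_{n}.png",g)
E
```

```text
cam [0.27992884 0.01501357 1.24644699]
cam [ 1.40731558 -0.08675701  1.25722321]
laptop [0.4964 0.1125 0.0719]
laptop [0.5016 0.1157 0.0786]
laptop [0.4986 0.1142 0.075 ]
[[-1.0344 -0.4504]
 [-0.1243 -0.7135]
 [-0.3762 -1.0939]
 [-0.7887 -0.3696]
 [-0.3911 -1.1097]
 [-1.3922 -0.7568]
 [-0.7386 -0.5679]
 [ 0.2375 -0.6251]]
slot [ 0.5162 -0.1662  0.0609]
slot [ 0.522  -0.1639  0.0577]
slot [ 0.5186 -0.1651  0.0598]
[[-0.3358 -1.0396]
 [-0.5713 -0.977 ]
 [-0.5682 -0.1576]
 [-0.2142 -0.6917]
 [-0.212  -0.6365]
 [-0.3659 -0.4955]
 [-0.4056 -1.77  ]
 [-0.702  -0.6608]]
cam [ 0.7471 -0.0858 -0.2323  0.0292]
[[-1.9762 -1.2041]
 [ 0.0087 -0.6628]
 [-0.3505 -0.7465]
 [-1.6254 -0.4708]
 [-0.66   -0.5456]
 [-1.4794 -1.172 ]
 [-2.0302 -1.6158]
 [ 0.1209 -1.5705]
 [-1.1716 -1.0475]
 [-0.2817  1.0387]]
```

View pics/ov_top.png

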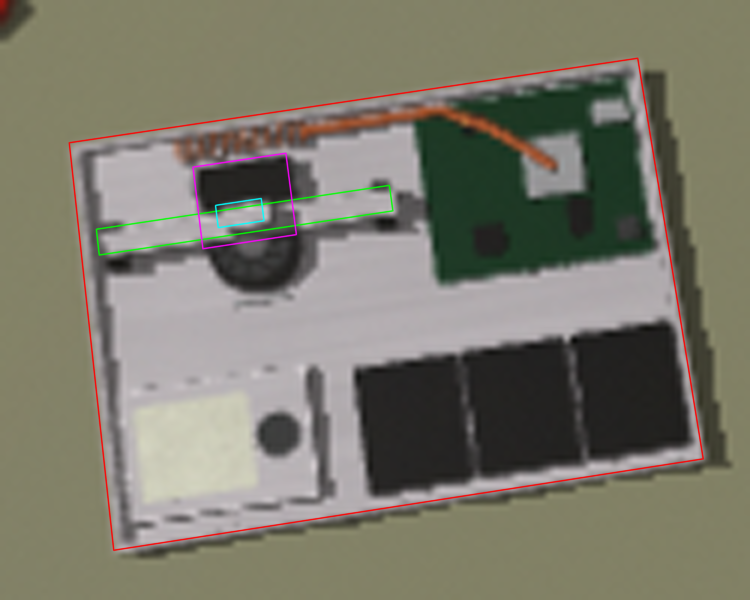

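View pics/ov_scene.png

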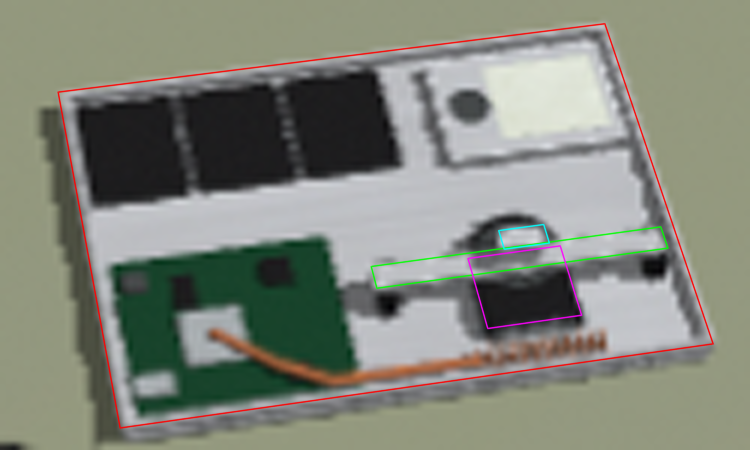

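The laptop, bar and fan models line up with the pictures to under a pixel: the bar at top crop (245,215), the outlet at (245,185). Now the slot and camera fits need the same check.

```bash
cat > ov.py <<'E'
from h import *
L,S,K=pickle.load(open("fit.pkl","rb"))
def rect(hx,hy,z,cx=0,cy=0): return [(cx+hx,cy+hy,z),(cx+hx,cy-hy,z),(cx-hx,cy-hy,z),(cx-hx,cy+hy,z)]
def draw(im,pts,col,f,o,g,z=True):
    q=proj(im,pts); q=((q-np.array(o)+.5)*f-.5)
    cv2.polylines(g,[np.round(q*8).astype(int)],z,col,1,cv2.LINE_AA,3)
def cam(p,Q):
    M=R.from_euler("z",p[2])*R.from_euler("y",-.349)
    return M.apply(np.array(Q))+[p[0],p[1],.2]
def crop(im,o,w,h,f): return cv2.resize(im["color"][o[1]:o[1]+h,o[0]:o[0]+w],None,fx=f,fy=f,interpolation=cv2.INTER_CUBIC)
E
cat > ovc.py <<'E'
from ov import *
import sys
C=load()
out=[]
a=np.linspace(0,2*np.pi,40)
for n,o in(("top",(255,75)),("scene",(190,245))):
    im=C[n];w,h,f=(80,65,8) if n=="top" else (70,75,8)
    g=crop(im,o,w,h,f)
    l=K[3]
    draw(im,cam(K,[(l+.055,.025,.02),(l+.055,-.025,.02),(l,-.025,.02),(l,.025,.02)]),(0,0,255),f,o,g)
    draw(im,cam(K,[(l+.055,.025,-.02),(l+.055,-.025,-.02),(l,-.025,-.02),(l,.025,-.02)]),(0,128,255),f,o,g)
    draw(im,cam(K,np.c_[0*a,.017*np.cos(a),.017*np.sin(a)]),(0,255,0),f,o,g)
    draw(im,np.c_[K[0]+.042*np.cos(K[2])+.045*np.cos(a),K[1]+.042*np.sin(K[2])+.045*np.sin(a),0*a+.008],(255,255,0),f,o,g)
    cv2.imwrite(f"pics/{sys.argv[1]}_{n}.png",g)
    o=(290,165) if n=="top" else (180,195)
    f=7
    g=crop(im,o,50,75,f) if n=="top" else crop(im,o,45,70,f)
    draw(im,T(S,rect(.093,.023,.014)),(0,0,255),f,o,g)
    draw(im,T(S,rect(.083,.011,.014)),(0,255,0),f,o,g)
    out.append(cv2.resize(g,(g.shape[1],490)))
cv2.imwrite(f"pics/{sys.argv[1]}_slot.png",np.hstack(out))
E
python3 ovc.py k1
```

```text
(no output)
```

View pics/k1_top.png

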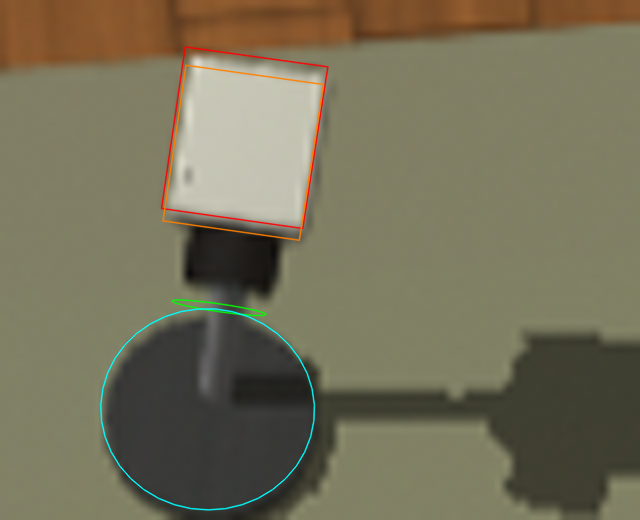

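View pics/k1_scene.png

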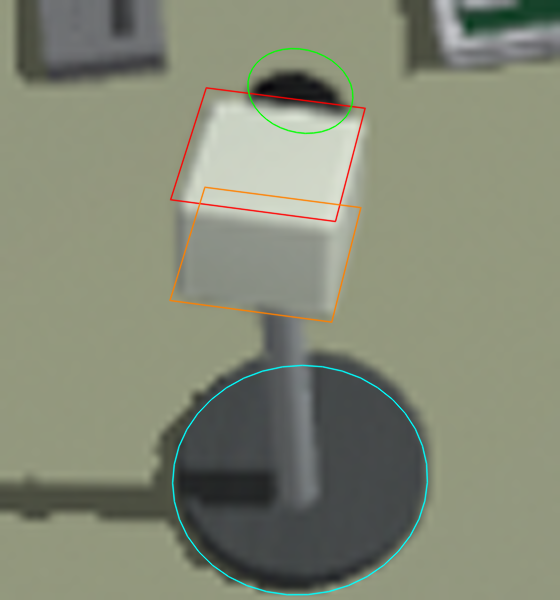

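View pics/k1_slot.png

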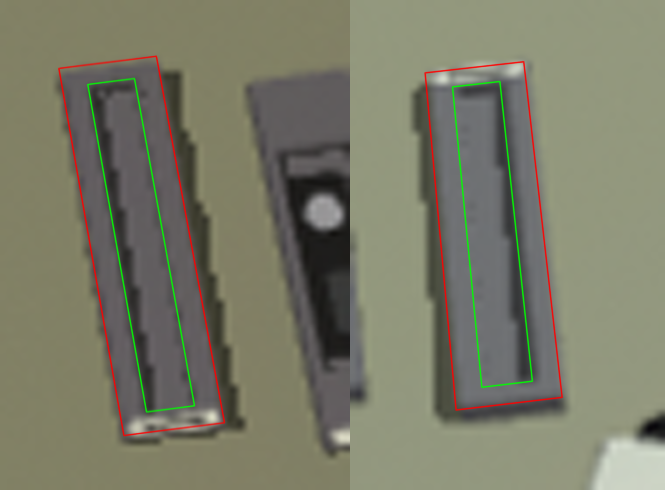

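```bash
cat > mv.py <<'E'
from h import *
from station import ctrl
np.set_printoptions(precision=4,suppress=True)
def Rdown(yaw): # tool y along world dir yaw+90deg ; tool z down ; tool x along (cos,sin)(yaw)
    c,s=np.cos(yaw),np.sin(yaw)
    x=np.array([c,s,0]);z=np.array([0,0,-1.]);y=np.cross(z,x)
    return np.c_[x,y,z]
def rel(pos,Rt,o=None):
    o=o or ctrl.get_obs()
    R0=R.from_rotvec(o["tool_rot"]).as_matrix()
    d=R0.T@(np.array(pos)-o["tool_pos"])*100
    w=R.from_matrix(R0.T@Rt).as_rotvec()*180/np.pi/5
    return np.round(np.r_[d,w],2)
E
python3 - <<'E'
from mv import *
L,S,K=pickle.load(open("fit.pkl","rb"))
o=ctrl.get_obs(); print(R.from_rotvec(o["tool_rot"]).as_matrix())
b=T(L,[(.05,.065,0)])[0]; print("bar",b)
for k in range(4):
    print(k, rel([b[0],b[1],.15],Rdown(L[2]+k*np.pi/2)))
E
```

```text
[[-0.9651  0.2617 -0.0004]
 [ 0.2617  0.9651 -0.0012]
 [ 0.0001 -0.0013 -1.    ]]
bar [0.5436 0.1828 0.    ]
0 [-47.68 -30.58   8.09  -0.01   0.02  32.11]
1 [-47.68 -30.58   8.09  -0.01   0.01  14.11]
2 [-47.68 -30.58   8.09  -0.01  -0.    -3.89]
3 [-47.68 -30.58   8.09  -0.01  -0.01 -21.89]
```

Call:
apply_moves --pt "-47.7 -30.6 3 0 0 14.1" --pt "-47.7 -30.6 3 0 0 14.1" --pt "-47.7 -30.6 3 0 0 14.1" --pt "-47.7 -30.6 3 0 0 14.1" --pt "-47.7 -30.6 3 0 0 14.1" --pt "-47.7 -30.6 3 0 0 14.1" --pt "-47.7 -30.6 3 0 0 14.1" --pt "-47.7 -30.6 3 0 0 14.1" --pt "-47.7 -30.6 3 0 0 14.1" --pt "-47.7 -30.6 3 0 0 14.1" --pt "-47.7 -30.6 3 0 0 14.1" --pt "-47.7 -30.6 3 0 0 14.1" --pt "-47.7 -30.6 3 0 0 14.1" --pt "-47.7 -30.6 3 0 0 14.1" --pt "-47.7 -30.6 3 0 0 14.1" --pt "-47.7 -30.6 3 0 0 14.1" --pt "-47.7 -30.6 3 0 0 14.1" --grip 0 --squeeze 30

```text
t: 1.9
tool_pos: [0.5431, 0.1837, 0.201]
tool_rot: [2.134, 2.305, -0.001]
contact_force: [-0.6, -0.5, -0.9]
opening: 0.0853
```

```bash
python3 - <<'E'
from mv import *
L,S,K=pickle.load(open("fit.pkl","rb"))
b=T(L,[(.05,.065,0)])[0]
o=ctrl.get_obs();print(o["t"],o["q"],o["tool_pos"])
print(rel([b[0],b[1],.07],Rdown(L[2]+np.pi/2)))
from ov import crop
im=ctrl.get_image("scene"); cv2.imwrite("pics/a1.png",crop(im,(200,140),160,120,5))
E
```

```text
1.9 [ 0.1968 -0.0489  1.7656 -0.001   1.4253  0.1197] [0.5431 0.1837 0.201 ]
[-0.08  0.04 13.1  -0.    0.01  0.03]
```

View pics/a1.png

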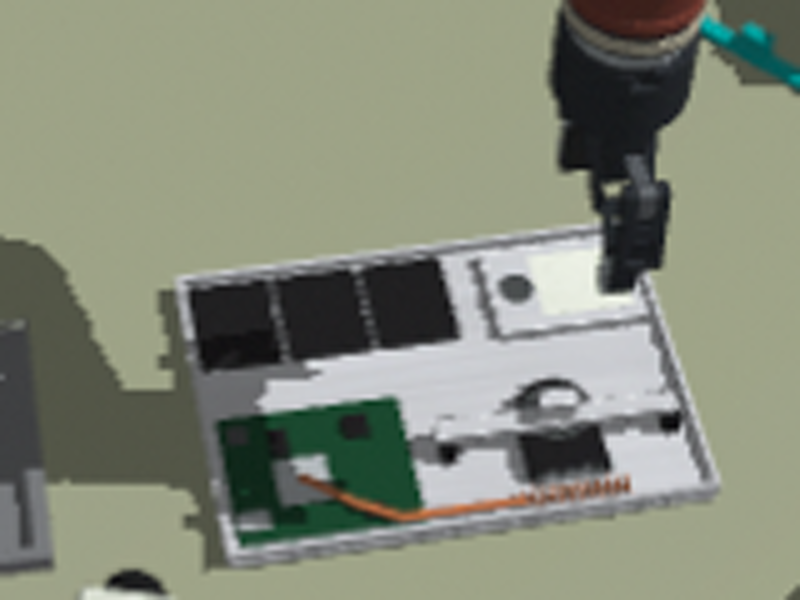

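The gripper is over the bar area, its fingers at crop (635,240). The bar is still in place at (560,405). I'll go down now.

Call:
apply_moves --pt "-0.1 0 5 0 0 0" --pt "-0.1 0 10 0 0 0" --pt "-0.1 0 13.1 0 0 0" --pt "-0.1 0 14.5 0 0 0" --pt "-0.1 0 15.6 0 0 0" --pt "-0.1 0 16.4 0 0 0" --pt "-0.1 0 16.4 0 0 0"

```text
t: 2.65
tool_pos: [0.5437, 0.1825, 0.0375]
tool_rot: [2.133, 2.305, -0.0]
contact_force: [0.5, -0.3, 1.4]
opening: 0.0855
```

```bash
python3 - <<'E'
from mv import *
from ov import crop
g=[crop(ctrl.get_image(n),o,80,75,5) for n,o in(("scene",(270,170)),("top",(160,160)))]
cv2.imwrite("pics/a2.png",np.hstack(g))
E
```

```text
(no output)
```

View pics/a2.png

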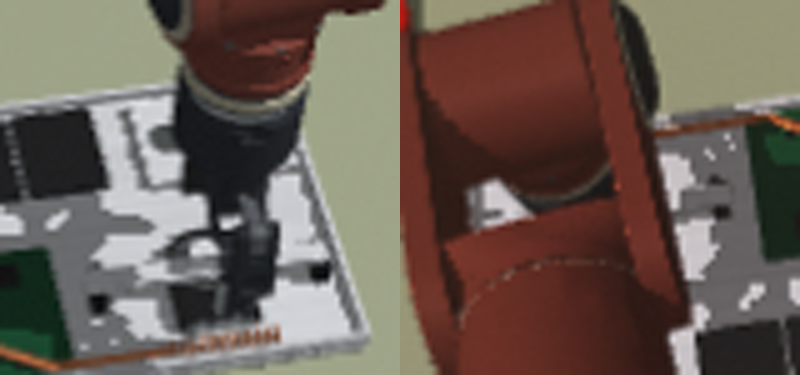

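```bash
python3 - <<'E'
from mv import *
C=load();o=ctrl.get_obs();R0=R.from_rotvec(o["tool_rot"]).as_matrix();p=o["tool_pos"]
print(R0)
for l in [(0,0,0),(0,.0428,-.013),(0,-.0428,-.013),(0,.05,-.06),(0,-.05,-.06),(0,0,-.15)]:
    q=p+R0@np.array(l); print(l,q,[(proj(C[n],[q])[0]-oo)*5 for n,oo in(("scene",(270,170)),("top",(160,160)))])
E
```

```text
[[-0.0771  0.997   0.0024]
 [ 0.997   0.0771 -0.0006]
 [-0.0008  0.0023 -1.    ]]
(0, 0, 0) [0.5445 0.1826 0.0386] [array([207.1267, 257.8738]), array([200.476 , 202.6796])]
(0, 0.0428, -0.013) [0.5871 0.1859 0.0517] [array([226.1439, 301.4647]), array([188.9736, 132.7522])]
(0, -0.0428, -0.013) [0.5018 0.1793 0.0515] [array([192.8852, 191.327 ]), array([205.8539, 265.2013])]
(0, 0.05, -0.06) [0.5942 0.1865 0.0987] [array([237.706, 265.526]), array([175.4806, 103.0808])]
(0, -0.05, -0.06) [0.4945 0.1788 0.0985] [array([197.4399, 135.4858]), array([195.7893, 263.6092])]
(0, 0, -0.15) [0.5441 0.1827 0.1886] [array([233.4316, 103.7323]), array([160.1772, 148.5506])]
```

```bash
python3 - <<'E'
from mv import *
from ov import crop
im=ctrl.get_image("scene");o=ctrl.get_obs();R0=R.from_rotvec(o["tool_rot"]).as_matrix();p=o["tool_pos"]
f=14;oo=np.array((295,195));g=crop(im,oo,50,42,f)
def pl(pts,c):
    q=proj(im,[p+R0@np.array(l) for l in pts]);q=(q-oo+.5)*f-.5
    cv2.polylines(g,[q.astype(int)],True,c,1)
pl([(.011,.0428,-.013),(-.011,.0428,-.013),(-.011,.0428,-.05),(.011,.0428,-.05)],(0,0,255))
pl([(.011,.057,-.013),(-.011,.057,-.013),(-.011,.057,-.05),(.011,.057,-.05)],(0,255,255))
L,S,K=pickle.load(open("fit.pkl","rb"))
def pw(pts,c):
    q=proj(im,pts);q=(q-oo+.5)*f-.5
    cv2.polylines(g,[q.astype(int)],True,c,1)
from ov import rect
pw(T(L,rect(.007,.078,.033,.05,.065)),(0,255,0)); pw(T(L,rect(.006,.012,.051,.05,.065)),(255,255,0))
cv2.imwrite("pics/a3.png",g)
E
```

```text
(no output)
```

View pics/a3.png

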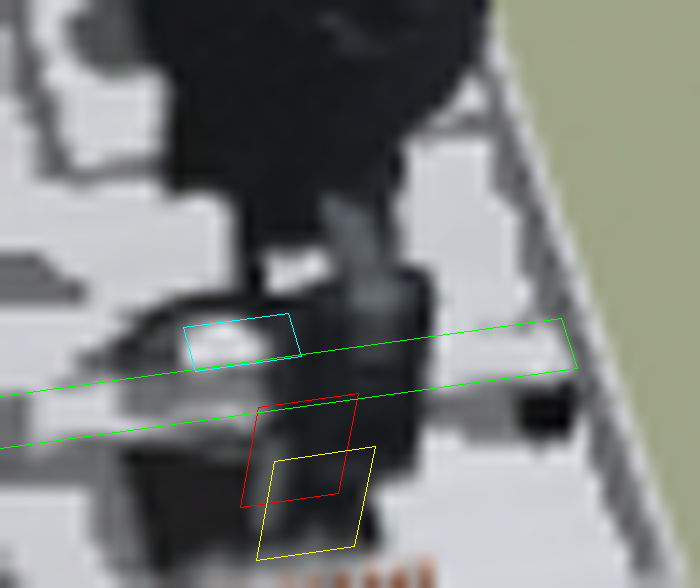

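The finger tip sits where predicted (crop (320,550)) and the thumb grip is at (240,340). I'll close on it.

Call:
apply_moves --pt "0 0 0.1 0 0 0" --pt "0 0 0.1 0 0 0" --pt "0 0 0.1 0 0 0" --pt "0 0 0.1 0 0 0" --pt "0 0 0.1 0 0 0" --pt "0 0 0.1 0 0 0" --pt "0 0 0.1 0 0 0" --pt "0 0 0.1 0 0 0" --pt "0 0 0.1 0 0 0" --pt "0 0 0.1 0 0 0" --grip 1 --squeeze 40

```text
t: 3.8
tool_pos: [0.5444, 0.1825, 0.0377]
tool_rot: [2.133, 2.304, 0.002]
contact_force: [-2.0, -1.5, 1.6]
opening: 0.0108
```

Call:
apply_moves --pt "0 0 -0.5 0 0 0" --pt "0 0 -1.5 0 0 0" --pt "0 0 -4 0 0 0" --pt "0 0 -8 0 0 0" --pt "0 0 -12 0 0 0" --pt "0 0 -12 0 0 0"

```text
t: 4.4
tool_pos: [0.5487, 0.1836, 0.1665]
tool_rot: [2.127, 2.298, 0.02]
contact_force: [0.5, -0.9, 0.6]
opening: 0.0109
```

```bash
python3 - <<'E'
from mv import *
from ov import crop
L,S,K=pickle.load(open("fit.pkl","rb"))
cv2.imwrite("pics/a4.png",crop(ctrl.get_image("scene"),(240,130),125,110,6))
print(rel([S[0],S[1],.12],Rdown(S[2]+np.pi)))
E
```

```text
[-34.51  -5.56   4.24   0.11   0.1  -17.8 ]
```

View pics/a4.png

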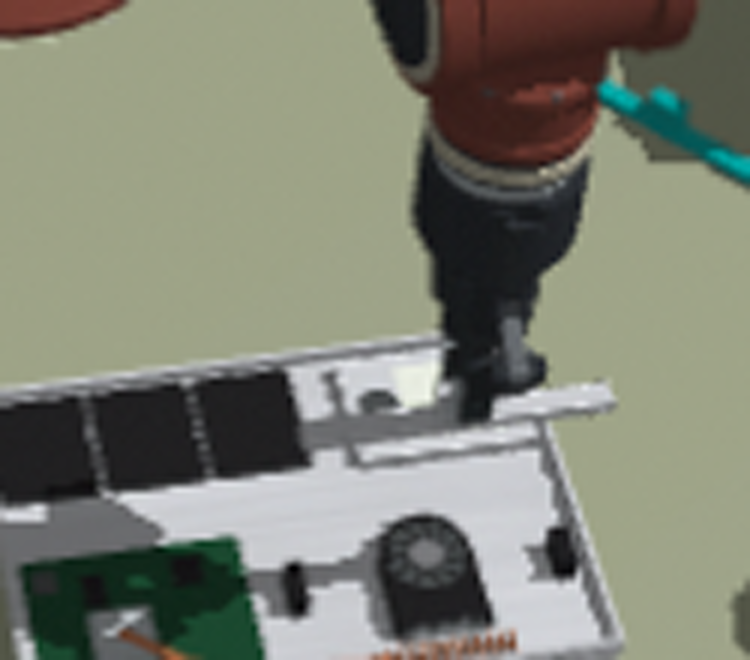

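The bar is in the gripper, its right end at crop (615,395). The fan is free and still in its bay at (430,560). Next I'll carry the bar over the slot.

Call:
apply_moves --pt "-34.5 -5.6 3 0.1 0.1 -17.8" --pt "-34.5 -5.6 3 0.1 0.1 -17.8" --pt "-34.5 -5.6 3 0.1 0.1 -17.8" --pt "-34.5 -5.6 3 0.1 0.1 -17.8" --pt "-34.5 -5.6 3 0.1 0.1 -17.8" --pt "-34.5 -5.6 3 0.1 0.1 -17.8" --pt "-34.5 -5.6 3 0.1 0.1 -17.8" --pt "-34.5 -5.6 3 0.1 0.1 -17.8" --pt "-34.5 -5.6 3 0.1 0.1 -17.8" --pt "-34.5 -5.6 3 0.1 0.1 -17.8" --pt "-34.5 -5.6 3 0.1 0.1 -17.8" --pt "-34.5 -5.6 3 0.1 0.1 -17.8" --pt "-34.5 -5.6 3 0.1 0.1 -17.8" --pt "-34.5 -5.6 3 0.1 0.1 -17.8" --pt "-34.5 -5.6 3 0.1 0.1 -17.8"

```text
t: 5.95
tool_pos: [0.5181, -0.1648, 0.1322]
tool_rot: [-0.092, 3.14, 0.001]
contact_force: [-0.7, 0.0, -0.4]
opening: 0.0108
```

```bash
python3 - <<'E'
from mv import *
from ov import crop
L,S,K=pickle.load(open("fit.pkl","rb"))
print(rel([S[0],S[1],.05],Rdown(S[2]+np.pi)))
E
```

```text
[-0.05 -0.03  8.22  0.01  0.   -0.01]
```

Call:
apply_moves --pt "0 0 4 0 0 0" --pt "0 0 7 0 0 0" --pt "0 0 8.7 0 0 0" --pt "0 0 8.7 0 0 0" --pt "0 0 8.7 0 0 0"

```text
t: 6.45
tool_pos: [0.5183, -0.1648, 0.0456]
tool_rot: [-0.092, 3.14, 0.001]
contact_force: [0.2, 0.0, -0.5]
opening: 0.0107
```

```bash
cat > barov.py <<'E'
from mv import *
from ov import crop,rect,draw
import sys
L,S,K=pickle.load(open("fit.pkl","rb"))
o=ctrl.get_obs();yaw=S[2]
p=o["tool_pos"];R0=R.from_rotvec(o["tool_rot"]).as_matrix();yt=np.arctan2(-R0[1,0],-R0[0,0]);print(p,yt,S,o["t"])
zb=float(sys.argv[2]) if len(sys.argv)>2 else p[2]-.0127
B=[p[0],p[1],yt]
gs=[]
for n,oo in(("scene",(178,190)),("top",(287,162))):
    im=ctrl.get_image(n);f=8
    g=crop(im,oo,48,75,f);g2=g.copy()
    draw(im,T(S,rect(.093,.023,.014)),(0,0,255),f,oo,g)
    draw(im,T(S,rect(.083,.011,.014)),(0,255,255),f,oo,g)
    draw(im,T(B,rect(.078,.007,.008),zb),(0,255,0),f,oo,g)
    gs+=[g2[:,:400],g[:,:400]] if n=="scene" else [g]
g=np.hstack(gs);g=cv2.resize(g,(800,int(g.shape[0]*800/g.shape[1])));cv2.imwrite(f"pics/{sys.argv[1]}.png",g)
E
python3 barov.py b1
```

```text
[ 0.5183 -0.1648  0.0456] 0.05831214048477621 [ 0.5186 -0.1651  0.0598] 6.45
```

View pics/b1.png

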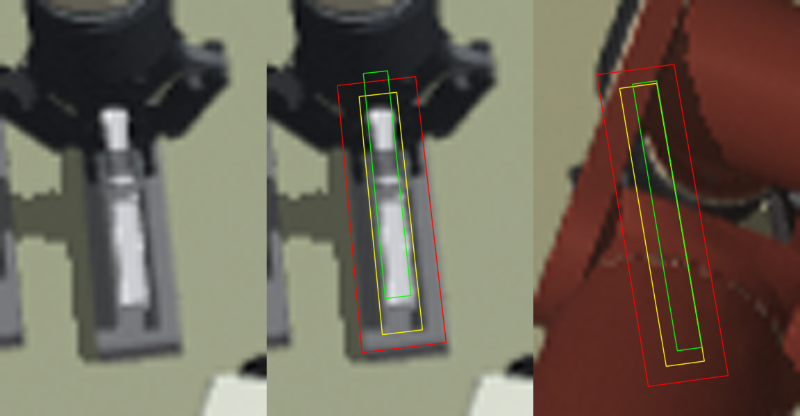

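The held bar's near end is at (400,303) in the picture. It is within about a pixel of the model and parallel to the pocket, so I'll lower it.

Call:
apply_moves --pt "0 0 1 0 0 0" --pt "0 0 1.8 0 0 0" --pt "0 0 2.3 0 0 0" --pt "0 0 2.6 0 0 0" --pt "0 0 2.8 0 0 0" --pt "0 0 2.8 0 0 0"

```text
t: 7.15
tool_pos: [0.5192, -0.1652, 0.0186]
tool_rot: [-0.092, 3.138, -0.001]
contact_force: [-0.8, -0.6, -0.2]
opening: 0.0108
```

```bash
python3 barov.py b2
```

```text
[ 0.5192 -0.1652  0.0186] 0.05841334218150385 [ 0.5186 -0.1651  0.0598] 7.15
```

View pics/b2.png

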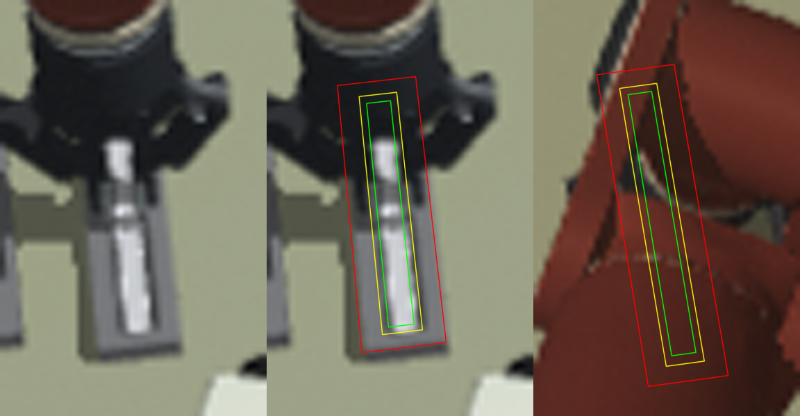

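The bar is inside the pocket outline, its end at (140,330). I'll set it down the last 2 mm and then open.

Call:
apply_moves --pt "0 0 0.1 0 0 0" --pt "0 0 0.2 0 0 0" --pt "0 0 0.2 0 0 0"

```text
t: 7.55
tool_pos: [0.5196, -0.1654, 0.0171]
tool_rot: [-0.092, 3.137, -0.001]
contact_force: [-0.4, 0.3, -0.6]
opening: 0.0105
```

Call:
apply_moves --pt "0 0 0 0 0 0" --pt "0 0 0 0 0 0" --pt "0 0 0 0 0 0" --pt "0 0 -0.3 0 0 0" --pt "0 0 -2 0 0 0" --pt "0 0 -6 0 0 0" --pt "0 0 -11 0 0 0" --pt "0 0 -16 0 0 0" --pt "0 0 -16 0 0 0" --grip 0.5

```text
t: 8.45
tool_pos: [0.5237, -0.1674, 0.1871]
tool_rot: [-0.091, 3.122, -0.013]
contact_force: [0.5, -1.3, 0.6]
opening: 0.043
```

```bash
python3 barov.py b3 .004; python3 - <<'E'
from mv import *
L,S,K=pickle.load(open("fit.pkl","rb"))
b=T(L,[(.053,.065,0)])[0]
print(b,rel([b[0],b[1],.16],Rdown(L[2]+np.pi)))
E
```

```text
[ 0.5237 -0.1674  0.1871] 0.058617575089054574 [ 0.5186 -0.1651  0.0598] 8.45
[0.5466 0.183  0.    ] [-4.66 34.67  1.87 -0.04  0.08 -0.19]
```

View pics/b3.png

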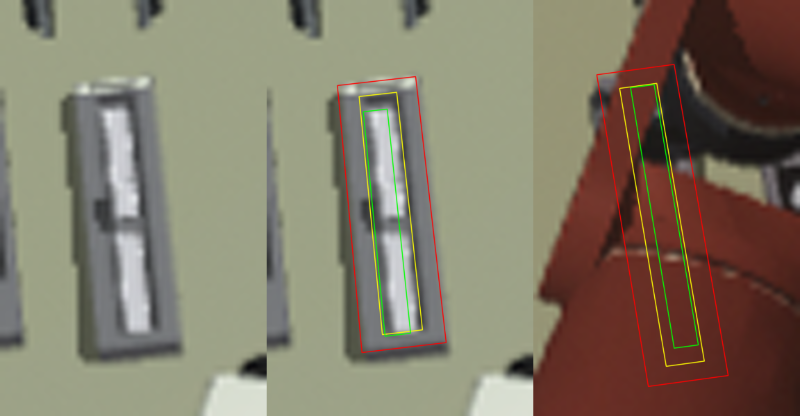

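The bar lies in the pocket from (118,108) to (138,330), let go and centred. Now the fan.

Call:
apply_moves --pt "-4.7 34.7 1.5 0 0.1 -0.2" --pt "-4.7 34.7 1.5 0 0.1 -0.2" --pt "-4.7 34.7 1.5 0 0.1 -0.2" --pt "-4.7 34.7 1.5 0 0.1 -0.2" --pt "-4.7 34.7 1.5 0 0.1 -0.2" --pt "-4.7 34.7 1.5 0 0.1 -0.2" --pt "-4.7 34.7 1.5 0 0.1 -0.2" --pt "-4.7 34.7 1.5 0 0.1 -0.2" --pt "-4.7 34.7 1.5 0 0.1 -0.2" --pt "-4.7 34.7 1.5 0 0.1 -0.2" --pt "-4.7 34.7 1.5 0 0.1 -0.2" --grip 0

```text
t: 9.65
tool_pos: [0.5467, 0.1819, 0.163]
tool_rot: [0.116, -3.137, 0.006]
contact_force: [0.4, 0.1, -0.0]
opening: 0.0854
```

```bash
cat > fanov.py <<'E'
from mv import *
from ov import crop,rect,draw
import sys
L,S,K=pickle.load(open("fit.pkl","rb"))
b=T(L,[(.053,.065,0)])[0];o=ctrl.get_obs()
print(o["t"],o["tool_pos"],rel([b[0],b[1],.06],Rdown(L[2]+np.pi)))
R0=R.from_rotvec(o["tool_rot"]).as_matrix();p=o["tool_pos"]
im=ctrl.get_image("scene");f=8;oo=(275,175);g=crop(im,oo,70,65,f);g2=g.copy()
a=np.linspace(np.pi/2,1.5*np.pi,20)
D=np.r_[[(.035,-.025,.014),(.035,.025,.014)],np.c_[-.01+.025*np.cos(a),.025*np.sin(a),0*a+.014]]
D=D+[.05,.065,.01]
draw(im,T(L,D),(0,255,0),f,oo,g)
for s in(1,-1):
    q=[(.011,s*.0428,-.013),(-.011,s*.0428,-.013),(-.011,s*.057,-.013),(.011,s*.057,-.013)]
    draw(im,[p+R0@np.array(l) for l in q],(0,0,255),f,oo,g)
    draw(im,T(L,[(l[0]+.053,l[1]+.065,.011) for l in q]),(255,0,255),f,oo,g)
cv2.imwrite(f"pics/{sys.argv[1]}.png",g)
im=ctrl.get_image("top");cv2.imwrite(f"pics/{sys.argv[1]}t.png",crop(im,(275,155),110,90,7))
E
python3 fanov.py f1
```

```text
9.65 [0.5467 0.1819 0.163 ] [-0.02  0.15 10.3  -0.04 -0.03 -0.01]
```

View pics/f1.png

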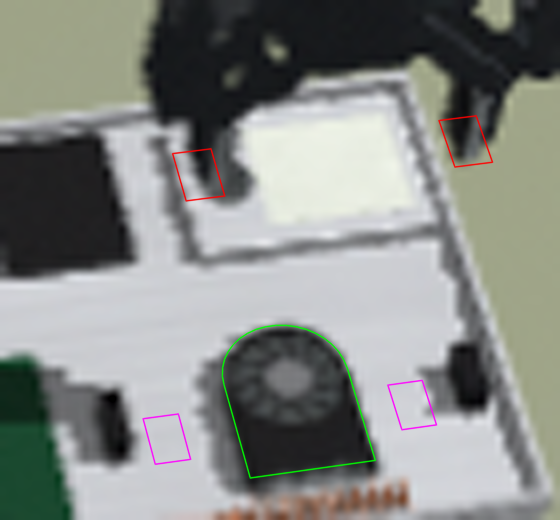

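View pics/f1t.png

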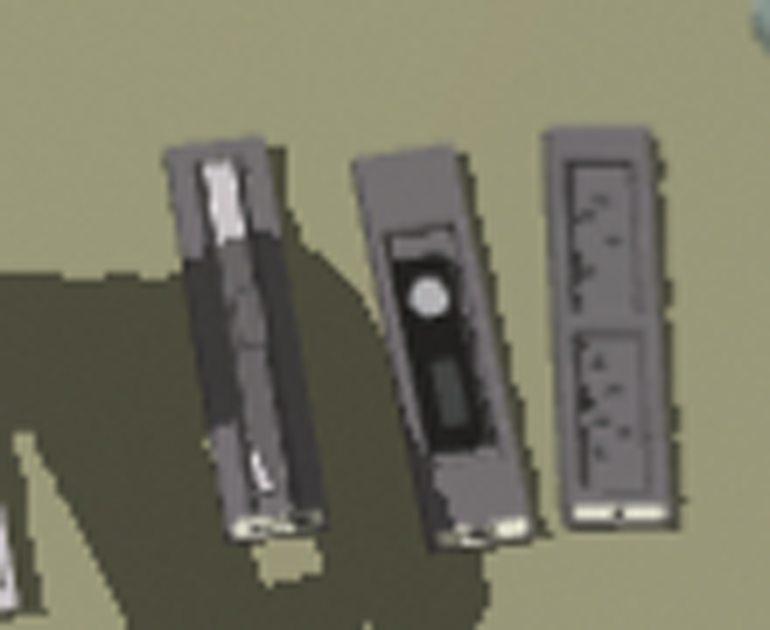

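Both pictures agree: the bar is centred in the pocket (top crop (220,170) to (265,490)), and the fan matches its model at (300,400). I'll go down over the fan.

Call:
apply_moves --pt "0 0.1 5 0 0 0" --pt "0 0.1 9 0 0 0" --pt "0 0.1 11.5 0 0 0" --pt "0 0.1 13.5 0 0 0" --pt "0 0.1 14.7 0 0 0" --pt "0 0.1 15.4 0 0 0" --pt "0 0.1 15.4 0 0 0"

```text
t: 10.45
tool_pos: [0.5466, 0.1821, 0.0092]
tool_rot: [0.115, -3.137, 0.006]
contact_force: [0.5, 0.1, -0.9]
opening: 0.0851
```

```bash
python3 fanov.py f2
```

```text
10.45 [0.5466 0.1821 0.0092] [ 0.01  0.07 -5.08 -0.04 -0.03 -0.02]
```

View pics/f2.png

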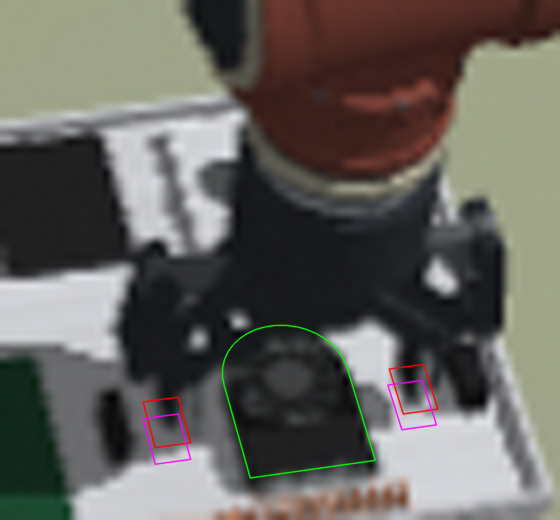

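The fingers stand on both sides of the fan, at (165,420) and (410,390), clear of the lips. I'll close now.

Call:
apply_moves --pt "0 0 0 0 0 0" --pt "0 0 0 0 0 0" --pt "0 0 0 0 0 0" --pt "0 0 0 0 0 0" --pt "0 0 0 0 0 0" --pt "0 0 0 0 0 0" --pt "0 0 0 0 0 0" --pt "0 0 0 0 0 0" --grip 1 --squeeze 50

```text
t: 11.35
tool_pos: [0.5488, 0.1828, 0.0121]
tool_rot: [-0.116, 3.137, -0.004]
contact_force: [-1.0, 0.0, 6.1]
opening: 0.0489
```

Call:
apply_moves --pt "0 0 -0.5 0 0 0" --pt "0 0 -1.5 0 0 0" --pt "0 0 -4 0 0 0" --pt "0 0 -8 0 0 0" --pt "0 0 -12 0 0 0" --pt "0 0 -16 0 0 0" --pt "0 0 -16 0 0 0" --pt "0 0 -16 0 0 0" --pt "0 0 -16 0 0 0"

```text
t: 12.25
tool_pos: [0.5471, 0.183, 0.1703]
tool_rot: [0.116, -3.139, 0.005]
contact_force: [-0.1, -0.1, -0.8]
opening: 0.0483
```

```bash
python3 - <<'E'
from mv import *
from ov import crop,draw
o=ctrl.get_obs();R0=R.from_rotvec(o["tool_rot"]).as_matrix();p=o["tool_pos"];print(p,R0)
# fan in tool: tool x=-fan x, y=fan y, z=-fan z ; origin at fan x offset -.003 
a=np.linspace(np.pi/2,1.5*np.pi,20)
D=np.r_[[(.035,-.025,.014),(.035,.025,.014)],np.c_[-.01+.025*np.cos(a),.025*np.sin(a),0*a+.014]]
h=.0021 # TCP above fan underside
Q=[p+R0@np.array([-(d[0]-.003),d[1],-(d[2]-h)]) for d in D]
im=ctrl.get_image("scene");f=8;q=proj(im,[p])[0];oo=(q-[35,40]).astype(int);g=crop(im,oo,70,65,f);g2=g.copy();draw(im,Q,(0,255,0),f,oo,g)
cv2.imwrite("pics/f3.png",cv2.resize(np.hstack([g2,g]),None,fx=.7,fy=.7))
E
```

```text
[0.5471 0.183  0.1703] [[-0.9973 -0.0736 -0.0004]
 [-0.0736  0.9973 -0.0033]
 [ 0.0006 -0.0032 -1.    ]]
```

View pics/f3.png

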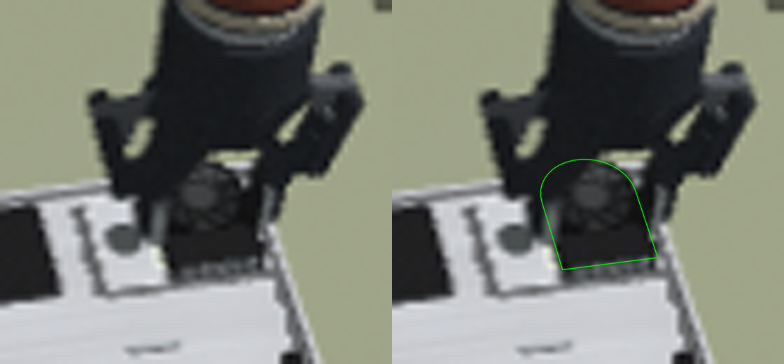

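The fan hangs level in the fingers, its outlet edge at (215,268). Now I'll work out the inspection pose.

```bash
cat > tgt.py <<'E'
from mv import *
K=pickle.load(open("fit.pkl","rb"))[2]
lens=np.array([K[0]+.002,K[1],.2]);M=(R.from_euler("z",K[2])*R.from_euler("y",-.349)).as_matrix()
vp=lens-M[:,0]*.12
fan=vp-M@[.035,0,.007]
tcp=fan+M@[.003,0,.0021]
Rt=M@np.diag([-1,1,-1.])
if __name__=="__main__":
    o=ctrl.get_obs();print(o["t"],o["q"],"vp",vp,"tcp",tcp,rel(tcp,Rt))
E
python3 tgt.py
```

```text
12.3 [ 0.1953 -0.0143  1.7854 -0.0032  1.3725 -1.4485] vp [ 0.6393 -0.0598  0.159 ] tcp [ 0.6117 -0.0533  0.1434] [ -4.73 -24.03   2.7    0.57  -3.98   3.48]
```

Call:
apply_moves --pt "-0.7 -4 0 0.1 -0.7 0.6" --pt "-1.5 -8 0 0.2 -1.3 1.2" --pt "-2.3 -12 1 0.3 -2 1.8" --pt "-3.1 -16 1.5 0.4 -2.7 2.4" --pt "-4 -20 2 0.5 -3.3 3" --pt "-4.4 -22.5 2.5 0.6 -3.7 3.3" --pt "-4.7 -24 2.7 0.6 -4 3.5" --pt "-4.7 -24 2.7 0.6 -4 3.5" --pt "-4.7 -24 2.7 0.6 -4 3.5" --pt "-4.7 -24 2.7 0.6 -4 3.5" --pt "-4.7 -24 2.7 0.6 -4 3.5" --pt "-4.7 -24 2.7 0.6 -4 3.5"

```text
t: 13.5
tool_pos: [0.6116, -0.0523, 0.1437]
tool_rot: [0.325, 2.773, -0.06]
contact_force: [0.9, -0.2, -1.4]
opening: 0.0484
```

```bash
python3 tgt.py; cat > fin.py <<'E'
from tgt import *
from ov import crop,draw
import sys
o=ctrl.get_obs();R0=R.from_rotvec(o["tool_rot"]).as_matrix();p=o["tool_pos"]
a=np.linspace(np.pi/2,1.5*np.pi,20)
D=np.r_[[(.035,-.025,.014),(.035,.025,.014)],np.c_[-.01+.025*np.cos(a),.025*np.sin(a),0*a+.014]]
b=np.linspace(0,2*np.pi,30)
for n,oo,w,h in(("scene",(190,180),90,75),("top",(215,70),110,75)):
    im=ctrl.get_image(n);f=7;g=crop(im,oo,w,h,f)
    cv2.imwrite(f"pics/{sys.argv[1]}{n}_raw.png",g.copy())
    draw(im,D@M.T+fan,(0,255,0),f,oo,g)
    draw(im,[vp,lens],(0,0,255),f,oo,g)
    draw(im,[lens+M@[0,.017*np.cos(t),.017*np.sin(t)] for t in b],(255,255,0),f,oo,g)
    cv2.imwrite(f"pics/{sys.argv[1]}{n}.png",g)
E
python3 fin.py g1
```

```text
13.5 [-0.2005 -0.1137  1.9556 -0.0159  0.9487 -1.5311] vp [ 0.6393 -0.0598  0.159 ] tcp [ 0.6117 -0.0533  0.1434] [-0.02 -0.1   0.04 -0.02  0.03 -0.01]
```

View pics/g1scene.png

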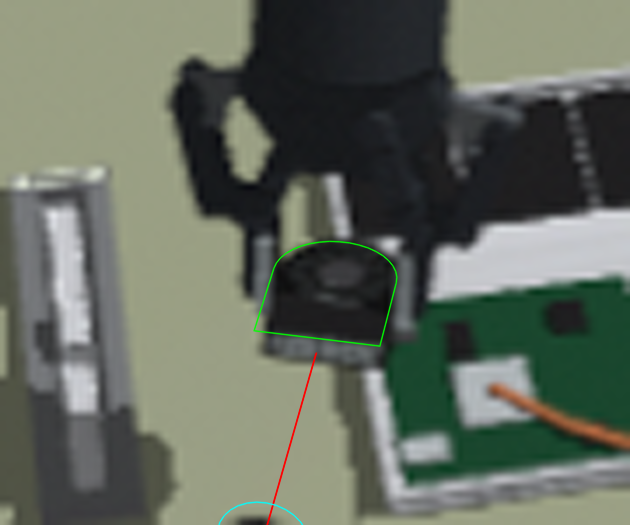

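View pics/g1top.png

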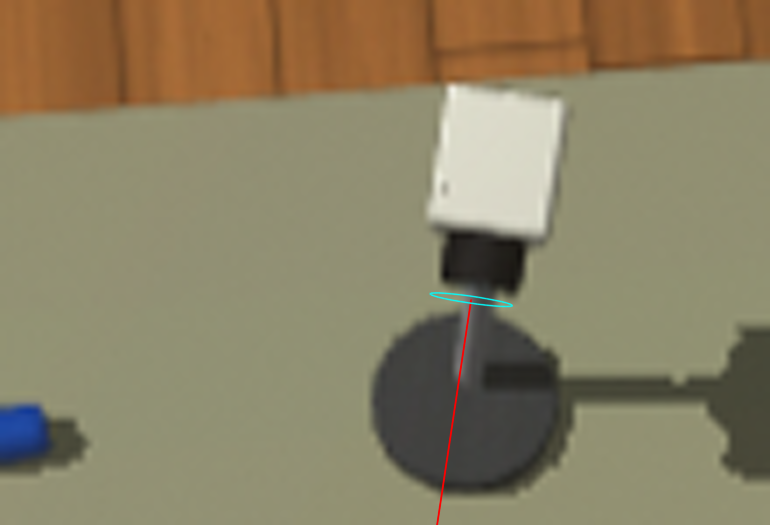

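The fan is at the view point, top up and tilted: the outlet is at scene crop (320,345), and the red sight line runs from it to the lens at (258,520). The top view puts the real lens, at (483,288), about 3–4 mm beyond my fit, so I'll shift 3 mm and settle.

Call:
apply_moves --pt "-0.15 -0.1 0.1 0 0 0" --pt "-0.3 -0.1 0.1 0 0 0" --pt "-0.3 -0.1 0.1 0 0 0" --pt "-0.3 -0.1 0.1 0 0 0" --pt "-0.3 -0.1 0.1 0 0 0" --pt "-0.3 -0.1 0.1 0 0 0" --pt "-0.3 -0.1 0.1 0 0 0" --pt "-0.3 -0.1 0.1 0 0 0" --pt "-0.3 -0.1 0.1 0 0 0" --pt "-0.3 -0.1 0.1 0 0 0"

```text
t: 14.6
tool_pos: [0.6144, -0.0542, 0.1438]
tool_rot: [0.325, 2.773, -0.06]
contact_force: [0.6, 0.2, -0.9]
opening: 0.0485
```

```bash
python3 tgt.py; python3 fin.py g2; python3 - <<'E'
from mv import *
o=ctrl.get_obs();print(np.abs(o["dq"]).max(),o["opening"])
cv2.imwrite("pics/g2full.png",ctrl.get_image("scene")["color"])
from ov import crop
im=ctrl.get_image("top");cv2.imwrite("pics/g2t.png",im["color"])
E
```

```text
14.6 [-0.203  -0.1065  1.9488 -0.0151  0.9482 -1.5337] vp [ 0.6393 -0.0598  0.159 ] tcp [ 0.6117 -0.0533  0.1434] [ 0.28  0.03 -0.06 -0.03  0.03 -0.01]
0.0017252166490627026 0.04881398574368582
```

View pics/g2scene.png

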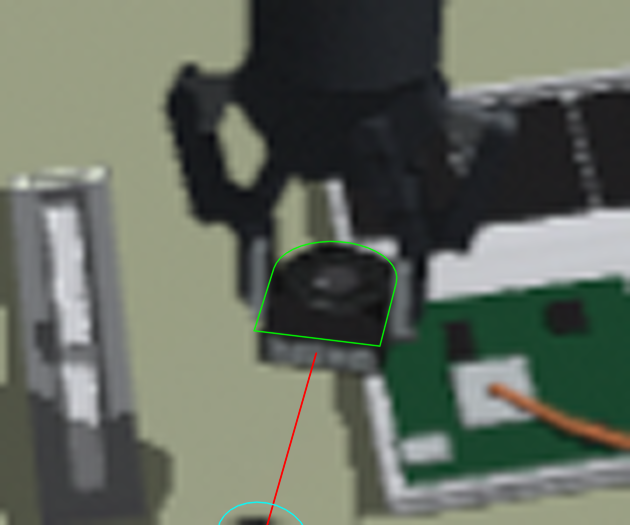

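View pics/g2full.png

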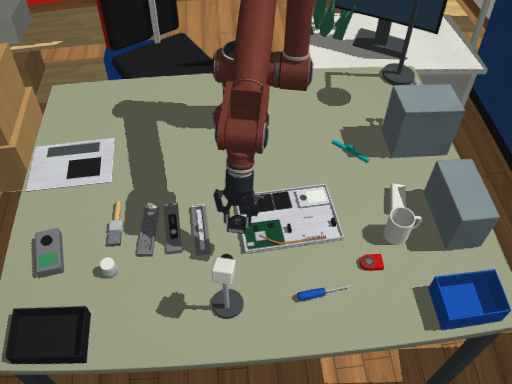

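View pics/g2t.png

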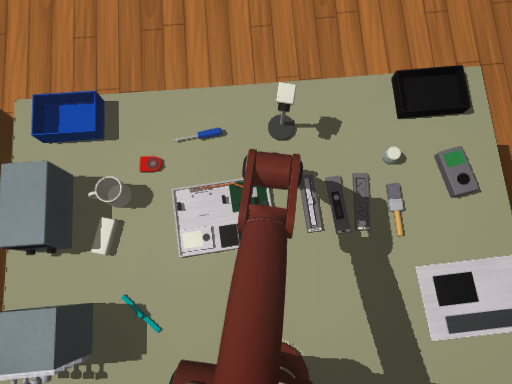

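The arm is still. The fan is held at scene (237,220), square to the camera head at (225,268), the bar is in its slot at (200,230), and the bystanders look unmoved. I'll hand it in.

```bash
python3 -c "
from station import ctrl
print(ctrl.finish_job())"
```

```text
the job is handed in; nothing more can be done
None
```

The bar is in its storage block and the fan is held up to the inspection camera. I handed the job in at about 15 s, and no verdict was reported.

- **Bar:** I lifted it by its thumb grip and laid it in the block with the single long pocket. Pictures from both cameras show it centred in the pocket and let go. I did not measure its height, but the tool height at release puts its underside about 4–5 mm above the bench, which matches the pocket floor.
- **Fan:** I gripped it by its flat sides with 50 N, at an opening of about 49 mm. While closing, the fingertips touched the laptop floor with about 6 N and raised the tool by 3 mm.
- **Final pose:** The outlet should be within a few mm of the view point, going by the tool pose and the camera fit. The tool's axes are within about 0.005 rad of the fitted camera axes. Joint speeds were below 0.002 rad/s.
- **Disagreements:** The two cameras differed by about 0.6 px (1–2 mm) throughout. The first lens fit looked 3–4 mm short in the top view, so I moved the fan 3 mm nearer. The remaining error should be well inside the 20 mm limit.
- **Other objects:** The bystanders I could see looked unmoved in the final pictures; I compared these by eye, not by measurement.

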